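# Sweep the shaft collars into the parts bay

## Task

Three loose shaft collars lie scattered on the repair mat: sweep all three with the fingertips along the mat into the mat's walled parts bay, until each lies flat and wholly inside it. Only push them; do not pick up or lift them. Leave the standing gearmotor and everything else on the mat and the table where it is.

Things in the scene. Friction and masses are not known exactly. Their poses are not given: they have to be found in the camera images.
- mat: grey repair mat, fixed, turned any way, 320 (its x) x 340 (its y) x 4 mm; origin: centre of its underside. Collars and gearmotor start in a row across its -x half, about 72 mm apart, in any order, the way to the bay clear. Bay: at its +x end, inside from x = 60 (open mouth, no sill) to 145 mm and y = -90 to 90 mm; bare aluminium walls on three sides 6 mm thick, 16 mm above the mat.
- bay (a point): centre of the parts bay's floor, on the mat's top face (4 mm above the table), 102.5 mm from the mat's origin along its x
- collar0: steel shaft collar, a plain round ring 34 mm across, 14 mm high, 16 mm bore, about 77 g, lying flat and loose on the mat. Origin: centre of its underside; z is its axis, up. The three collars are alike.
- collar1: steel shaft collar, a plain round ring 34 mm across, 14 mm high, 16 mm bore, about 77 g, lying flat and loose on the mat. Origin: centre of its underside; z is its axis, up. The three collars are alike.
- collar2: steel shaft collar, a plain round ring 34 mm across, 14 mm high, 16 mm bore, about 77 g, lying flat and loose on the mat. Origin: centre of its underside; z is its axis, up. The three collars are alike.
- motor: small gearmotor standing upright on the mat, in the row with the collars: metal cylinder 32 mm across, 47 mm high with its terminals, 140 g; to be left standing where it is. Origin: centre of its underside
- bitbox: small black bit box with clear lid, 45 x 24 x 20 mm, on the mat beside the bay, outside its +y wall (about x = 85, y = 133 mm in the mat's frame); leave alone. Origin: centre of its underside
- nut: steel hexagon nut, 24 mm across flats, 13 mm high, on the mat beside the bay, outside its -y wall (about x = 100, y = -133 mm in the mat's frame); leave alone. Origin: centre of its underside
- mouse: grey computer mouse 100 x 56 x 32 mm on the table to the right of the mat; leave alone. Origin: centre of its underside
- mug: white mug, 80 mm across, 92 mm high, on the table to the left of the mat; leave alone. Origin: centre of its underside
- screwdriver: yellow-handled screwdriver lying on the table to the left of the mat, along its own x; leave alone. Origin: on its underside
- tape: roll of yellow tape lying flat on the table to the right of the mat, 90 mm across, 19 mm high; leave alone. Origin: centre of its underside

How it is judged:
By the outcome, as a careful person would: the job done as asked, in the order asked, and still so for the second after the job is handed in, with the robot touching nothing.
It also fails if it takes over 61 s, if anything falls off the work surface, if the arm or the gripper's body presses on something with over 40 N, if the wrist force passes 120 N, or if a joint passes its speed limit or range.

## Robot

A 6-joint arm with a two-finger parallel gripper is mounted at the origin on the work surface. World frame = base frame: x ahead of the robot, y to its left, z up, the work surface at z = 0. Lengths are in m, angles in degrees, forces in N, time in s.
With the tool pointing down it reaches from about 0.35 to 0.875 m from the base axis. Payload 4.2 kg.
Tool frame: the origin (TCP) lies midway between the tips of the shut fingers; the grasp point (between the pads) lies 19 mm behind it; z points along the fingers, y is the line along which they close (so a half turn about z gives the same grasp; the last joint's range is limited). The gripper opens to 85 mm and grips with 20 to 120 N. Pads are 22 mm wide; open, the fingers measure 114 mm over their backs; the gripper's body (76 mm by 85 mm) begins 54 mm behind the grasp point. The pads swing forward as they close: fully open they stand 13 mm farther back than shut.
Start: joints at [85.176, 22.042, 0.453, 0, -68.411, -14.817], TCP at [0.21, 0.589, 0.231] pointing down, gripper open.
Joint ranges: [-179.83, 179.83], [-69.29, 118.12], [-61.27, 80.66], [-181.25, 117.63], [-171.15, -9.14], [-177.46, 177.46]. Speed limits (degrees/s): [159.86, 159.86, 180, 180, 180, 180].

## Interface

Orientations are given as [roll, pitch, yaw] about the fixed x, y, z axes, in that order (R = Rz(yaw) Ry(pitch) Rx(roll)).
In Python, from plant import arm gives the robot as it stands. The module is installed in compiled form; this text tells all that it offers.
- The arm moves only by the tool apply_moves, never from a script. Its argument "moves" is a list of rows, each a list of 3 entries, a list of its own where there are three numbers: the shift along the tool's x, y, z in mm, then the turn, a rotation vector about the tool's x, y, z in degrees, then the closure, from 0 (fully open) to 1 (shut). In form: [[[x, y, z], [wx, wy, wz], hand], ...]. A call has 1 to 5 rows; each row is the pose to reach, as a shift and turn from the pose commanded when the call began, along the tool's axes at that moment; what a row does not reach only later rows make up. A row lasts 1/12 s, in which the tool goes at most 41.7 mm and 7.16 degrees, less where a joint would pass 70% of its speed; a pose out of reach is approached as far as the arm can. A call with a gripper value outside its range is refused whole. The fingers move at their own pace and stop on an object; "newtons" is the grip in N (left out, the last holds). Time passes only in rows, so rows that repeat a pose let the fingers close. It gives the time, the measured TCP pose, the force, the opening and the grip force at its end, in the units of the state.
- arm.get_state(): the state, without advancing time (a new reading comes with each control period).
- arm.capture(name): name is "scene" or "top" or "wrist"; returns a dict with "frame" (480x640x3 uint8, red, green, blue), "K" (3x3 intrinsics, pixels), "dist" ([k1, k2, p1, p2, k3] as OpenCV has them; the pictures are not rectified), "extrinsics" (4x4, takes a point from camera to world coordinates). Camera axes: x right, y up, looking along -z (the intrinsics and any distortion apply to the point x, -y, -z); pixel columns grow to the right and rows downward; lengths in m; the calibration is good to about 2 mm. A picture is of the moment at which its call begins. There is no depth.
- arm.hand_in(): hands the job in; it is judged then, once.
The state is a dict: "t": time; "q": joint angles; "dq": joint speeds; "joint_torque": joint torques, N m; "position": TCP position; "eef_rot": TCP orientation; "contact_force": force on the tool from outside, world axes, zero at the start; "wrist_torque": the same for the moment, N m; "gripper_width": finger opening in m; "grip_force": force on a finger pad.
Only numpy, scipy, OpenCV 4.12 (cv2) and the standard library are available. Lean on these libraries where they do the work, as an engineer would, in place of code of your own. Each camera call takes 0.05 s, during which the arm holds its last target. There are 200 camera calls.

## Working session

There is one attempt and no reset: what is moved stays moved. The work goes in short steps, Python scripts to look and compute and a tool call to move; the robot and the scene stay as the last step left them, time stands still between calls to the robot, and variables do not carry over. Pictures are saved under pics/ and viewed, at most 10 in all, crops included, and the job is handed in when it is done.

Besides the shell and the picture viewer there is one more tool, called after "Emit:" as a command line: name --argument value ..., lists and objects as JSON in quotes. apply_moves: Moves the arm, as the interface text tells. Its arguments: {"type":"object","properties":{"moves":{"type":"array","items":{"type":"array"}},"newtons":{"type":"number"}},"required":["moves"]}

```bash
mkdir -p pics
cat > h.py <<'E'
import numpy as np, cv2
from plant import arm
def px2w(c,uv,z):
    uv=np.array(uv,float).reshape(-1,1,2)
    n=cv2.undistortPoints(uv,np.array(c["K"]),np.array(c["dist"])).reshape(-1,2)
    d=np.c_[n[:,0],-n[:,1],-np.ones(len(n))]
    E=np.array(c["extrinsics"]);d=d@E[:3,:3].T;o=E[:3,3]
    return o+d*((z-o[2])/d[:,2])[:,None]
def w2px(c,P):
    E=np.array(c["extrinsics"]);p=(np.array(P)-E[:3,3])@E[:3,:3];p=p*[1,-1,-1]
    return cv2.projectPoints(p.reshape(-1,1,3),np.zeros(3),np.zeros(3),np.array(c["K"]),np.array(c["dist"]))[0].reshape(-1,2)
E
python3 - <<'E'
from h import *
import pickle
for n in ("top","scene"):
    c=arm.capture(n); pickle.dump(c,open(n+".pkl","wb")); cv2.imwrite(f"pics/{n}0.png",c["frame"][:,:,::-1])
    print(n,np.round(c["extrinsics"],3).tolist())
s=arm.get_state(); print(s)
E
```

```text
top [[-0.028, 0.986, -0.162, 0.358], [-0.999, -0.025, 0.023, 0.02], [0.018, 0.163, 0.987, 1.123], [0.0, 0.0, 0.0, 1.0]]
scene [[-0.709, -0.565, 0.423, 1.071], [0.705, -0.58, 0.407, 0.533], [0.015, 0.586, 0.81, 1.099], [0.0, 0.0, 0.0, 1.0]]
{'t': 0.1, 'q': array([ 8.51761385e+01,  2.20857570e+01,  3.90070893e-01, -2.53149631e-02,
       -6.84095983e+01, -1.48168289e+01]), 'dq': array([-0.01898281, -0.15274959,  0.09747365,  0.0426231 ,  0.10175669,
       -0.02020948]), 'joint_torque': array([-2.93508083e-04, -3.93316162e+01,  1.88930172e+01,  4.19796154e+00,
       -2.59810928e-03,  5.97604995e-06]), 'position': array([0.20988278, 0.58817944, 0.23035409]), 'eef_rot': array([ 1.79892199e+02, -4.18530061e-03, -1.96500232e+01]), 'contact_force': array([ 0.31782739, -0.15630048,  1.0239537 ]), 'wrist_torque': array([-0.02518617, -0.0296643 ,  0.01780763]), 'grip_force': 0.0, 'gripper_width': 0.08555470000951916}
```

View pics/top0.png

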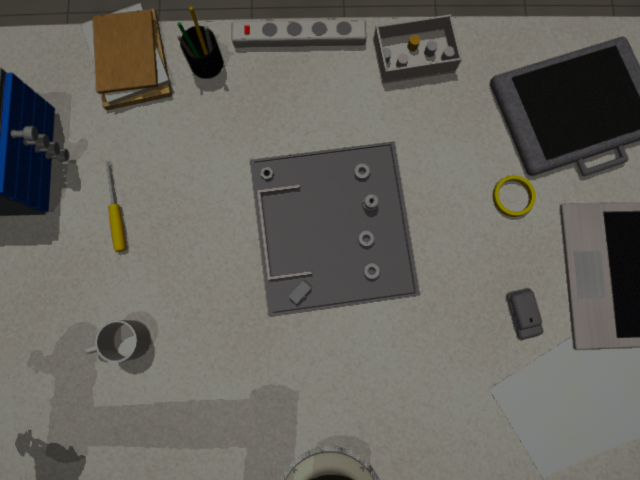

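View pics/scene0.png

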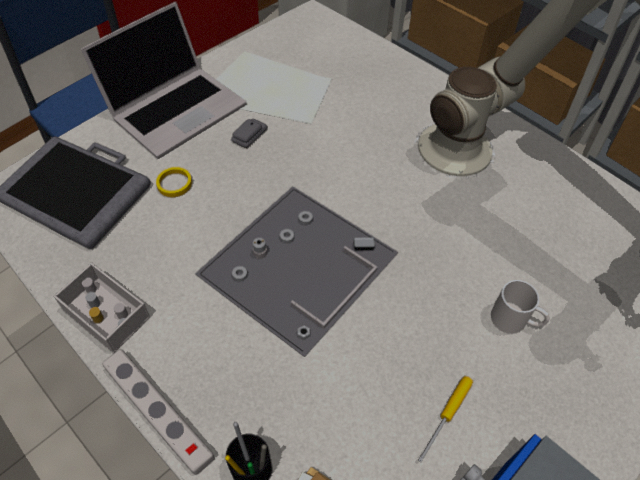

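The top picture shows the mat with corners at about (252,160), (395,143), (418,295) and (269,313), and the bay opening towards image right. The collars are at (362,171), (366,239) and (372,271). The motor is at (371,202), second from the far end.

```bash
cat >> h.py <<'E'
def matfit(c):
    cor=np.array([[252,160],[394.5,143],[418,295],[270,313]],float)
    return px2w(c,cor,0.004)
E
python3 - <<'E'
from h import *
import pickle
c=pickle.load(open("top.pkl","rb"))
f=c["frame"]
im=cv2.resize(f[130:325,240:430],None,fx=3,fy=3,interpolation=cv2.INTER_CUBIC)
cv2.imwrite("pics/topc.png",np.clip(im[:,:,::-1].astype(float)*1.6,0,255).astype(np.uint8))
P=matfit(c); print(P.round(4)); print([np.linalg.norm(P[i]-P[i-1]).round(3) for i in range(4)])
print(px2w(c,[[362,171],[366,239],[372,271]],0.018).round(3),px2w(c,[[371,200]],0.045).round(3))
E
```

```text
[[ 0.7099  0.1463  0.004 ]
 [ 0.7417 -0.1663  0.004 ]
 [ 0.4083 -0.1991  0.004 ]
 [ 0.3796  0.1111  0.004 ]]
[np.float64(0.332), np.float64(0.314), np.float64(0.335), np.float64(0.312)]
[[ 0.676 -0.091  0.018]
 [ 0.528 -0.093  0.018]
 [ 0.46  -0.103  0.018]] [[ 0.605 -0.104  0.045]]
```

View pics/topc.png

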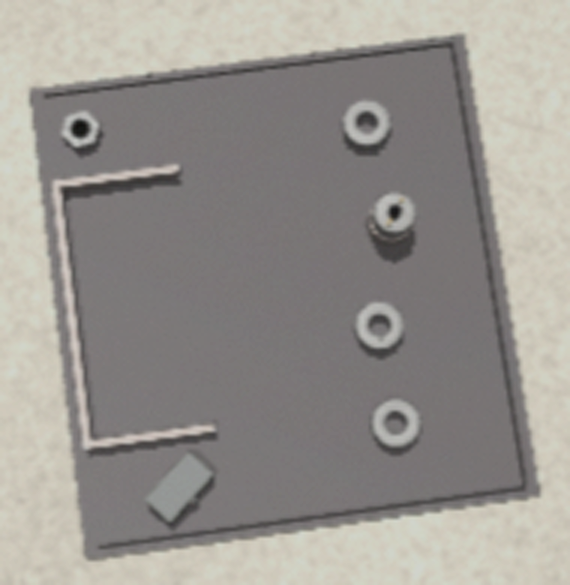

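```bash
cat > m.py <<'E'
from h import *
import pickle
from scipy.optimize import least_squares
c=pickle.load(open("top.pkl","rb"))
cr=lambda a:(np.array(a,float)+.5)/3-.5+[240,130]
P=px2w(c,cr([[32,90],[464,37],[538,494],[90,557]]),0.004)[:,:2]
M=np.array([[.16,-.17],[-.16,-.17],[-.16,.17],[.16,.17]])
def R(a): return np.array([[np.cos(a),-np.sin(a)],[np.sin(a),np.cos(a)]])
s=least_squares(lambda p:(M@R(p[2]).T+p[:2]-P).ravel(),[.56,-.03,1.6])
mx,my,ma=s.x
tomat=lambda W:(np.array(W)[...,:2]-[mx,my])@R(ma)
toworld=lambda m:np.array(m)@R(ma).T+[mx,my]
E
python3 - <<'E'
from m import *
print(s.x,np.degrees(ma),(s.fun*1000).round(1))
C=px2w(c,cr([[366,124],[380,327],[396,424]]),0.018); print(C.round(4),(tomat(C)*1000).round(1))
print("motor",(tomat(px2w(c,cr([[395,213]]),0.05))*1000).round(1),"wall ends",(tomat(px2w(c,cr([[178,168],[214,430],[60,185],[88,444]]),0.02))*1000).round(1), "nut,box",(tomat(px2w(c,cr([[80,129],[181,488]]),0.02))*1000).round(1))
E
```

```text
[ 0.55978969 -0.0264081   1.67916413] 96.20901760601868 [ 0.8  1.1  2.1 -1.  -1.5 -2.5 -1.4  2.4]
[[ 0.6755 -0.09    0.018 ]
 [ 0.5284 -0.0939  0.018 ]
 [ 0.4601 -0.1023  0.018 ]] [[ -75.7 -108.2]
 [ -63.7   38.5]
 [ -64.6  107.3]]
motor [[-82.  -34.1]] wall ends [[ 61.6 -93.2]
 [ 61.   94.6]
 [145.9 -91.9]
 [148.2  92.6]] nut,box [[ 127.1 -130.7]
 [  88.7  131.1]]
```

```bash
cat > g.py <<'E'
from m import *
W={'A':[.6755,-.0900],'B':[.5284,-.0939],'C':[.4601,-.1023]}
T={'A':[.107,-.043],'B':[.110,0],'C':[.107,.043]}
def plan(k,pos,yaw,standoff=.045,contact=.025,w=None):
    w=np.array(w if w is not None else W[k]); t=toworld(T[k]); d=t-w; L=np.hypot(*d); d/=L
    st=w-standoff*d; a=np.radians(yaw); tx=[np.cos(a),np.sin(a)]; ty=[np.sin(a),-np.cos(a)]
    dv=(st-np.array(pos)[:2])*1000
    ya=np.degrees(np.arctan2(-d[1],-d[0])); turn=-((ya-yaw+180)%360-180)
    print(k,"shift",round(dv@tx,1),round(dv@ty,1),"turn wz",round(turn,1),"push mm",round((L+standoff-contact)*1000,1),"start",st.round(3))
E
python3 - <<'E'
from g import *
s=arm.get_state(); plan('B',[.21,.589],s['eef_rot'][2])
E
```

```text
B shift 539.9 579.8 turn wz 76.6 push mm 197.9 start [ 0.523 -0.139]
```

Emit:
apply_moves --moves '[[[27,29,0],[0,0,0],0.79],[[54,58,0],[0,0,0],0.79],[[81,87,0],[0,0,0],0.79],[[108,116,0],[0,0,0],0.79],[[135,145,0],[0,0,0],0.79]]'

```text
t: 0.52
position: [0.2886, 0.4046, 0.2308]
eef_rot: [179.9, 0.0, -19.6]
contact_force: [0.8, -0.4, 1.0]
gripper_width: 0.0255
grip_force: 0.0
```

Emit:
apply_moves --moves '[[[27,29,0],[0,0,0],0.79],[[54,58,0],[0,0,0],0.79],[[81,87,0],[0,0,0],0.79],[[108,116,0],[0,0,0],0.79],[[135,145,0],[0,0,0],0.79]]'

```text
t: 0.93
position: [0.3669, 0.2227, 0.2312]
eef_rot: [180.0, 0.0, -19.6]
contact_force: [1.0, 0.6, -0.2]
gripper_width: 0.018
grip_force: 0.0
```

Emit:
apply_moves --moves '[[[27,29,0],[0,0,0],0.79],[[54,58,0],[0,0,0],0.79],[[81,87,0],[0,0,0],0.79],[[108,116,0],[0,0,0],0.79],[[135,145,0],[0,0,0],0.79]]'

```text
t: 1.35
position: [0.4453, 0.0408, 0.2313]
eef_rot: [-180.0, 0.0, -19.6]
contact_force: [0.5, 0.2, 0.5]
gripper_width: 0.0181
grip_force: 0.0
```

Emit:
apply_moves --moves '[[[27,29,0],[0,0,0],0.79],[[54,58,0],[0,0,0],0.79],[[81,87,0],[0,0,0],0.79],[[108,116,0],[0,0,0],0.79],[[135,145,0],[0,0,0],0.79]]'

```text
t: 1.77
position: [0.5238, -0.1412, 0.2309]
eef_rot: [180.0, 0.0, -19.7]
contact_force: [0.6, 0.1, 0.3]
gripper_width: 0.0178
grip_force: 0.0
```

Emit:
apply_moves --moves '[[[0,0,0],[0,0,7],0.79],[[0,0,0],[0,0,14],0.79],[[0,0,0],[0,0,21],0.79],[[0,0,0],[0,0,28],0.79],[[0,0,0],[0,0,35],0.79]]'

```text
t: 2.18
position: [0.5233, -0.1393, 0.2307]
eef_rot: [179.9, 0.1, -55.0]
contact_force: [0.3, 0.6, 0.6]
gripper_width: 0.018
grip_force: 0.0
```

Emit:
apply_moves --moves '[[[0,0,0],[0,0,7],0.79],[[0,0,0],[0,0,14],0.79],[[0,0,0],[0,0,21],0.79],[[0,0,0],[0,0,28],0.79],[[0,0,0],[0,0,35],0.79]]'

```text
t: 2.6
position: [0.5233, -0.1391, 0.2308]
eef_rot: [179.9, 0.0, -90.0]
contact_force: [-0.0, 0.0, -0.3]
gripper_width: 0.0179
grip_force: 0.0
```

Emit:
apply_moves --moves '[[[0,0,20],[0,0,6.5],0.79],[[0,0,50],[0,0,6.5],0.79],[[0,0,80],[0,0,6.5],0.79],[[0,0,80],[0,0,6.5],0.79],[[0,0,80],[0,0,6.5],0.79]]'

```text
t: 3.02
position: [0.5227, -0.1393, 0.1502]
eef_rot: [179.8, -0.1, -96.1]
contact_force: [0.7, 0.7, 0.8]
gripper_width: 0.0183
grip_force: 0.0
```

Run:
```python
from g import *
s=arm.get_state(); print(s['t'],s['position'],s['eef_rot'],s['gripper_width']); plan('B',s['position'],s['eef_rot'][2])
c=arm.capture("wrist"); f=c["frame"].copy()
p=w2px(c,[[.6755,-.09,.018],[.5284,-.0939,.018],[.4601,-.1023,.018],list(s['position']-[0,0,.15+.0])])
print(p)
for q in p: cv2.circle(f,tuple(int(v) for v in q),4,(255,0,0),-1)
pickle.dump(c,open("wr.pkl","wb"));cv2.imwrite("pics/wr1.png",f[:,:,::-1])
```

```text
3.0167 [ 0.52271514 -0.13929556  0.15019742] [ 1.79763066e+02 -5.48636423e-02 -9.61265766e+01] 0.01827868781811873
B shift -0.7 -0.7 turn wz 0.2 push mm 197.9 start [ 0.523 -0.139]
[[153.37250832 299.14249383]
 [320.66818468 278.13878372]
 [399.96751894 261.08284063]
 [321.50554088 221.2280857 ]]
```

View pics/wr1.png

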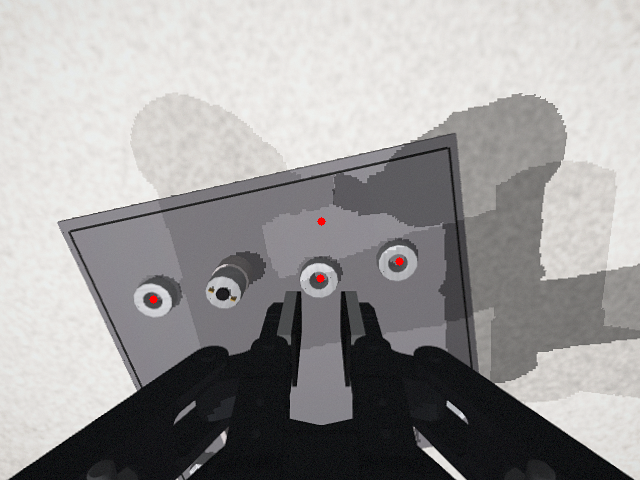

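The wrist view shows the projected collar positions within about 2 mm of the real ones: (153,299), (320,279) and (399,262). The fingers stand behind the middle collar, so I'll descend and push.

Emit:
apply_moves --moves '[[[0,0,40],[0,0,0],0.79],[[0,0,80],[0,0,0],0.79],[[0,0,115],[0,0,0],0.79],[[0,0,135],[0,0,0],0.79],[[0,0,141],[0,0,0],0.79]]'

```text
t: 3.48
position: [0.5232, -0.1392, 0.0088]
eef_rot: [179.8, -0.0, -96.1]
contact_force: [0.3, -0.1, 0.3]
gripper_width: 0.0182
grip_force: 0.0
```

Emit:
apply_moves --moves '[[[-8,0,0],[0,0,0],0.79],[[-14,0,0],[0,0,0],0.79],[[-20,0,0],[0,0,0],0.79],[[-28,0,0],[0,0,0],0.79],[[-38,0,0],[0,0,0],0.79]]'

```text
t: 3.9
position: [0.529, -0.1007, 0.0121]
eef_rot: [-179.8, 0.0, -96.1]
contact_force: [0.3, -1.7, 1.6]
gripper_width: 0.0183
grip_force: 1.2
```

Emit:
apply_moves --moves '[[[-11,0,0],[0,0,0],0.79],[[-22,0,0],[0,0,0],0.79],[[-33,0,0],[0,0,0],0.79],[[-44,0,0],[0,0,0],0.79],[[-55,0,0],[0,0,0],0.79]]'

```text
t: 4.32
position: [0.5338, -0.0456, 0.0106]
eef_rot: [-180.0, -0.0, -96.1]
contact_force: [0.1, -3.6, 4.9]
gripper_width: 0.0178
grip_force: 2.7
```

Run:
```python
from g import *
c=arm.capture("top"); f=c["frame"]
print(arm.get_state()['position'])
im=cv2.resize(f[130:325,240:430],None,fx=3,fy=3,interpolation=cv2.INTER_CUBIC)
cv2.imwrite("pics/topc2.png",np.clip(im[:,:,::-1].astype(float)*1.6,0,255).astype(np.uint8))
```

```text
[ 0.53419541 -0.04409797  0.01047978]
```

View pics/topc2.png

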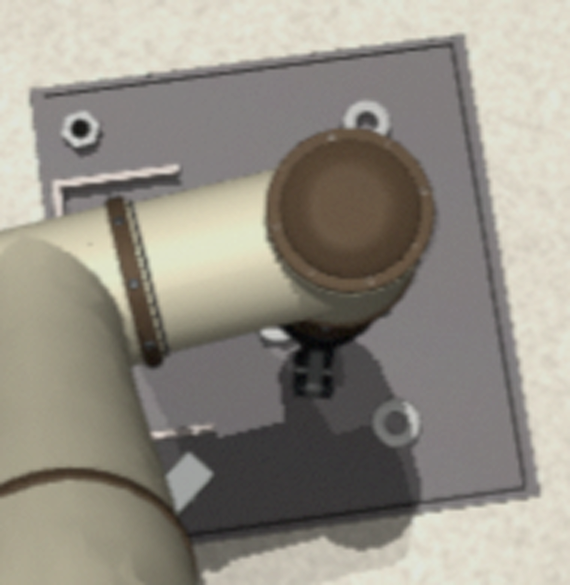

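The collar is moving ahead of the fingers, just visible at (278,335) in the crop. I'll continue the push.

Emit:
apply_moves --moves '[[[-11,0,-1],[0,0,0],0.79],[[-22,0,-1],[0,0,0],0.79],[[-33,0,-1],[0,0,0],0.79],[[-44,0,-1],[0,0,0],0.79],[[-55,0,-1],[0,0,0],0.79]]'

```text
t: 4.78
position: [0.5394, 0.0093, 0.011]
eef_rot: [180.0, -0.0, -96.1]
contact_force: [0.5, -0.3, -1.2]
gripper_width: 0.0178
grip_force: 0.5
```

Emit:
apply_moves --moves '[[[-11,0,0],[0,0,0],0.79],[[-22,0,0],[0,0,0],0.79],[[-32,0,0],[0,0,0],0.79],[[-41,0,0],[0,0,0],0.79],[[-47,0,0],[0,0,0],0.79]]'

```text
t: 5.2
position: [0.5448, 0.056, 0.0114]
eef_rot: [-180.0, 0.0, -96.1]
contact_force: [-0.0, -0.4, -0.2]
gripper_width: 0.0182
grip_force: 0.3
```

Emit:
apply_moves --moves '[[[8,0,0],[0,0,0],0.79],[[20,0,0],[0,0,0],0.79],[[20,0,-30],[0,0,0],0.79],[[20,0,-60],[0,0,0],0.79],[[20,0,-90],[0,0,0],0.79]]'

```text
t: 5.62
position: [0.5415, 0.033, 0.1018]
eef_rot: [179.9, -0.1, -96.3]
contact_force: [1.1, 0.6, 0.1]
gripper_width: 0.018
grip_force: 0.0
```

Run:
```python
from g import *
s=arm.get_state(); print(s['t'],s['position'],s['eef_rot'])
plan('A',s['position'],s['eef_rot'][2]);plan('C',s['position'],s['eef_rot'][2])
```

```text
5.6167 [0.54149151 0.03302399 0.10184818] [ 1.79880130e+02 -5.63675950e-02 -9.62515221e+01]
A shift 145.8 -170.5 turn wz -32.1 push mm 214.0 start [ 0.695 -0.131]
C shift 187.9 72.5 turn wz 8.1 push mm 203.3 start [ 0.449 -0.146]
```

Emit:
apply_moves --moves '[[[37,14,0],[0,0,0],0.79],[[75,29,0],[0,0,0],0.79],[[113,43,0],[0,0,0],0.79],[[150,58,0],[0,0,0],0.79],[[188,72,0],[0,0,0],0.79]]'

```text
t: 6.03
position: [0.4485, -0.1467, 0.1015]
eef_rot: [180.0, 0.0, -96.2]
contact_force: [0.3, -1.0, 0.2]
gripper_width: 0.018
grip_force: 0.0
```

Emit:
apply_moves --moves '[[[0,0,0],[0,0,4],0.79],[[0,0,0],[0,0,8],0.79]]'

```text
t: 6.2
position: [0.4483, -0.1475, 0.1014]
eef_rot: [180.0, -0.0, -104.7]
contact_force: [0.4, 0.5, 0.5]
gripper_width: 0.0177
grip_force: 0.0
```

Run:
```python
from g import *
s=arm.get_state(); print(s['t'],s['position'],s['eef_rot'])
plan('C',s['position'],s['eef_rot'][2])
c=arm.capture("scene"); pickle.dump(c,open("sc1.pkl","wb"))
cv2.imwrite("pics/sc1.png",cv2.resize(c["frame"][180:360,190:410,::-1],None,fx=3,fy=3,interpolation=cv2.INTER_CUBIC))
```

```text
6.2 [ 0.44832893 -0.14747471  0.10137361] [ 1.79965156e+02 -1.83433214e-03 -1.04674618e+02]
C shift -1.7 -0.2 turn wz -0.3 push mm 203.3 start [ 0.449 -0.146]
```

View pics/sc1.png

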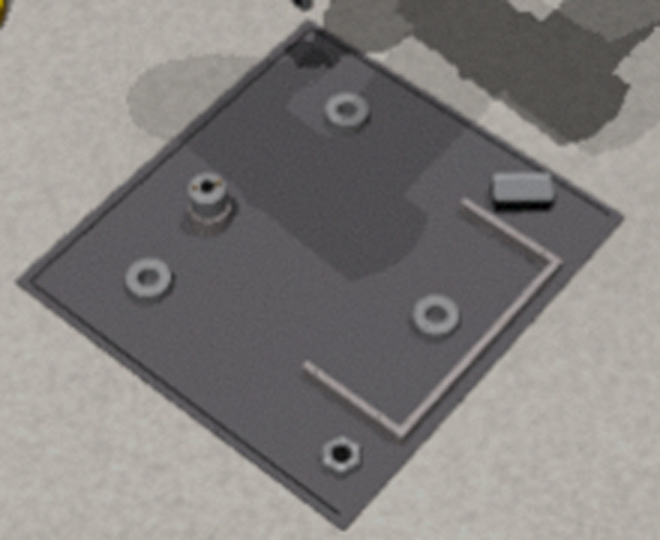

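Collar B lies inside the bay at about (435,315) in the crop. Next is C, the near collar.

Emit:
apply_moves --moves '[[[0,0,35],[0,0,0],0.79],[[0,0,65],[0,0,0],0.79],[[0,0,82],[0,0,0],0.79],[[0,0,90],[0,0,0],0.79],[[-4,0,90],[0,0,0],0.79]]'

```text
t: 6.67
position: [0.45, -0.1412, 0.0097]
eef_rot: [179.8, -0.1, -104.2]
contact_force: [-0.2, -0.3, -0.5]
gripper_width: 0.0182
grip_force: 0.0
```

Emit:
apply_moves --moves '[[[-7,0,0],[0,0,0],0.79],[[-13,0,0],[0,0,0],0.79],[[-19,0,0],[0,0,0],0.79],[[-26,0,0],[0,0,0],0.79],[[-35,0,0],[0,0,0],0.79]]'

```text
t: 7.08
position: [0.4608, -0.1058, 0.0122]
eef_rot: [-179.9, 0.0, -104.1]
contact_force: [-0.5, -1.0, 2.2]
gripper_width: 0.0179
grip_force: 0.7
```

Emit:
apply_moves --moves '[[[-11,0,0],[0,0,0],0.79],[[-22,0,0],[0,0,0],0.79],[[-33,0,0],[0,0,0],0.79],[[-44,0,0],[0,0,0],0.79],[[-55,0,0],[0,0,0],0.79]]'

```text
t: 7.5
position: [0.4739, -0.0521, 0.0114]
eef_rot: [180.0, -0.0, -104.1]
contact_force: [-0.4, -1.9, 3.1]
gripper_width: 0.0179
grip_force: 1.5
```

Emit:
apply_moves --moves '[[[-11,0,0],[0,0,0],0.79],[[-22,0,0],[0,0,0],0.79],[[-33,0,0],[0,0,0],0.79],[[-44,0,0],[0,0,0],0.79],[[-55,0,0],[0,0,0],0.79]]'

```text
t: 7.92
position: [0.4872, 0.0011, 0.0113]
eef_rot: [180.0, -0.0, -104.1]
contact_force: [0.2, -2.5, 3.4]
gripper_width: 0.0179
grip_force: 1.8
```

Emit:
apply_moves --moves '[[[-11,0,0],[0,0,0],0.79],[[-22,0,0],[0,0,0],0.79],[[-33,0,0],[0,0,0],0.79],[[-43,0,0],[0,0,0],0.79],[[-51,0,0],[0,0,0],0.79]]'

```text
t: 8.33
position: [0.4999, 0.0508, 0.0113]
eef_rot: [-180.0, 0.0, -104.1]
contact_force: [-1.4, -2.5, 2.4]
gripper_width: 0.0178
grip_force: 1.7
```

Emit:
apply_moves --moves '[[[-4,0,0],[0,0,0],0.79],[[10,0,0],[0,0,0],0.79],[[20,0,-25],[0,0,0],0.79],[[20,0,-60],[0,0,0],0.79],[[20,0,-90],[0,0,0],0.79]]'

```text
t: 8.75
position: [0.494, 0.0292, 0.1019]
eef_rot: [179.9, -0.0, -104.2]
contact_force: [0.6, 0.9, 0.3]
gripper_width: 0.018
grip_force: 0.0
```

Run:
```python
from g import *
s=arm.get_state(); print(s['t'],s['position'],s['eef_rot'])
plan('A',s['position'],s['eef_rot'][2])
```

```text
8.75 [0.49396294 0.02922384 0.10190036] [ 1.79920512e+02 -3.62866530e-02 -1.04216243e+02]
A shift 105.4 -234.2 turn wz -40.0 push mm 214.0 start [ 0.695 -0.131]
```

Emit:
apply_moves --moves '[[[15,-33,0],[0,0,-6],0.79],[[30,-66,0],[0,0,-12],0.79],[[45,-99,0],[0,0,-18],0.79],[[60,-132,0],[0,0,-24],0.79],[[75,-165,0],[0,0,-30],0.79]]'

```text
t: 9.17
position: [0.6371, -0.0845, 0.101]
eef_rot: [-180.0, 0.0, -73.9]
contact_force: [0.8, 0.7, 0.7]
gripper_width: 0.018
grip_force: 0.0
```

Run:
```python
from g import *
s=arm.get_state(); print(s['t'],s['position'],s['eef_rot'])
plan('A',s['position'],s['eef_rot'][2])
```

```text
9.1667 [ 0.63714615 -0.08447448  0.10096019] [-1.79977280e+02  4.17440284e-02 -7.38946189e+01]
A shift 60.3 -42.9 turn wz -9.7 push mm 214.0 start [ 0.695 -0.131]
```

Emit:
apply_moves --moves '[[[30,-21,0],[0,0,-5],0.79],[[59,-42,0],[0,0,-9.7],0.79],[[59,-42,0],[0,0,-9.7],0.79]]'

```text
t: 9.42
position: [0.6964, -0.1328, 0.0993]
eef_rot: [-179.9, -0.1, -64.6]
contact_force: [0.8, 0.3, 0.5]
gripper_width: 0.0177
grip_force: 0.0
```

Run:
```python
from g import *
s=arm.get_state(); print(s['t'],s['position'],s['eef_rot'])
plan('A',s['position'],s['eef_rot'][2])
c=arm.capture("scene")
cv2.imwrite("pics/sc2.png",cv2.resize(c["frame"][180:360,190:410,::-1],None,fx=3,fy=3,interpolation=cv2.INTER_CUBIC))
```

```text
9.4167 [ 0.69638489 -0.1327756   0.09930907] [-1.79907201e+02 -9.65644060e-02 -6.45605947e+01]
A shift -2.6 0.2 turn wz -0.4 push mm 214.0 start [ 0.695 -0.131]
```

View pics/sc2.png

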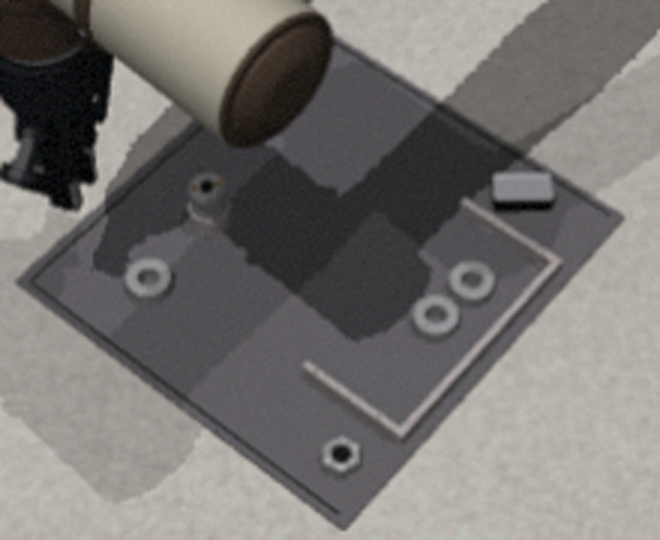

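C is in the bay at (470,281), next to B at (435,315). I'll measure both before placing A.

Run:
```python
from g import *
c=pickle.load(open("sc1.pkl","rb"))
k=lambda a:(np.array(a,float)+.5)/3-.5+[190,180]
f=lambda a,z:(tomat(px2w(c,k(a),z))*1000).round(1)
print("B,C,A",f([[435,314],[470,280],[148,276]],.018).tolist(),"walls",f([[306,367],[401,433],[556,260],[465,202]],.02).tolist())
```

```text
B,C,A [[111.2, -1.8], [112.8, 37.9], [-72.0, -110.3]] walls [[68.7, -96.1], [153.8, -94.7], [152.1, 91.5], [67.7, 90.7]]
```

Emit:
apply_moves --moves '[[[0,0,35],[0,0,0],0.79],[[0,0,65],[0,0,0],0.79],[[0,0,82],[0,0,0],0.79],[[0,0,89],[0,0,0],0.79],[[-4,0,89],[0,0,0],0.79]]'

```text
t: 9.88
position: [0.6892, -0.1246, 0.01]
eef_rot: [179.8, 0.1, -64.5]
contact_force: [0.1, 0.2, 0.2]
gripper_width: 0.0178
grip_force: 0.0
```

Emit:
apply_moves --moves '[[[-7,0,0],[0,0,0],0.79],[[-13,0,0],[0,0,0],0.79],[[-19,0,0],[0,0,0],0.79],[[-26,0,0],[0,0,0],0.79],[[-35,0,0],[0,0,0],0.79]]'

```text
t: 10.3
position: [0.6767, -0.0924, 0.0138]
eef_rot: [-179.9, -0.1, -64.4]
contact_force: [0.1, -0.9, 0.0]
gripper_width: 0.0178
grip_force: 0.7
```

Emit:
apply_moves --moves '[[[-11,0,0],[0,0,0],0.79],[[-22,0,0],[0,0,0],0.79],[[-33,0,0],[0,0,0],0.79],[[-44,0,0],[0,0,0],0.79],[[-55,0,0],[0,0,0],0.79]]'

```text
t: 10.72
position: [0.6518, -0.0422, 0.0125]
eef_rot: [-180.0, -0.0, -64.4]
contact_force: [0.7, -1.9, 2.1]
gripper_width: 0.018
grip_force: 0.8
```

Emit:
apply_moves --moves '[[[-11,0,0],[0,0,0],0.79],[[-22,0,0],[0,0,0],0.79],[[-33,0,0],[0,0,0],0.79],[[-44,0,0],[0,0,0],0.79],[[-55,0,0],[0,0,0],0.79]]'

```text
t: 11.13
position: [0.6281, 0.0073, 0.0123]
eef_rot: [180.0, -0.0, -64.4]
contact_force: [1.0, -1.5, 1.2]
gripper_width: 0.0179
grip_force: 0.8
```

Emit:
apply_moves --moves '[[[-11,0,0],[0,0,0],0.79],[[-22,0,0],[0,0,0],0.79],[[-33,0,0],[0,0,0],0.79],[[-44,0,0],[0,0,0],0.79],[[-54,0,0],[0,0,0],0.79]]'

```text
t: 11.55
position: [0.6047, 0.0561, 0.0123]
eef_rot: [180.0, 0.0, -64.4]
contact_force: [1.0, -1.2, 1.6]
gripper_width: 0.0179
grip_force: 0.8
```

Emit:
apply_moves --moves '[[[-8,0,0],[0,0,0],0.79],[[6,0,0],[0,0,0],0.79],[[16,0,-25],[0,0,0],0.79],[[16,0,-60],[0,0,0],0.79],[[16,0,-100],[0,0,0],0.79]]'

```text
t: 11.97
position: [0.6106, 0.0395, 0.1108]
eef_rot: [179.6, 0.1, -64.5]
contact_force: [1.7, 0.9, 0.4]
gripper_width: 0.0178
grip_force: 0.0
```

Run:
```python
from g import *
s=arm.get_state(); print(s['t'],s['position'],s['eef_rot'])
c=arm.capture("scene")
cv2.imwrite("pics/sc3.png",cv2.resize(c["frame"][180:360,190:410,::-1],None,fx=3,fy=3,interpolation=cv2.INTER_CUBIC))
```

```text
11.9667 [0.61056784 0.03952464 0.11083476] [ 1.79644946e+02  8.56683200e-02 -6.45304340e+01]
```

View pics/sc3.png

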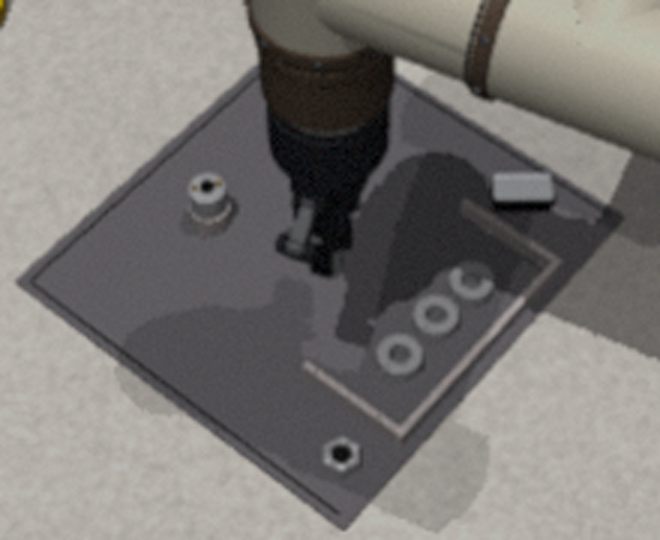

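All three collars lie flat in a row inside the bay, at (400,353), (436,315) and (471,281) in the crop. The motor, nut and bit box have not moved, and the gripper is clear, so I'll hand in.

```bash
python3 -c "
from plant import arm
print(arm.hand_in())"
```

```text
the job is handed in; nothing more can be done
None
```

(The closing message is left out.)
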